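# Weigh the chilled lime: hang its pail on the sprung dial scale

### The arm

A 6-joint arm with a two-finger parallel gripper is mounted at the origin on a cart in front of the work surface, level with it; the furniture and walls round the work are solid. World frame = base frame: x ahead of the robot, y to its left, z up, the work surface at z = 0. Lengths are in mm, angles in rad, forces in N, time in s.
With the tool pointing down it reaches from about 325 to 850 mm from the base axis. Payload 4.4 kg.
Tool frame: the origin (TCP) lies on the centre line of the jaws, within the pads' length; the fingertips stand 8 mm ahead of it and the grasp point (between the pads) lies 11 mm behind it; z points along the fingers, x is the direction in which the jaws open and shut, and the axes are right-handed (so a half turn about z gives the same grasp; the last joint's range is limited). The gripper opens to 94 mm and grips with 3 to 60 N. Pads are 16 mm wide; open, the fingers measure 119 mm over their backs; the gripper's body (75 mm by 177 mm) begins 78 mm behind the grasp point.
Start: joints at [-1.359, 0.207, 1.542, -0, 1.393, -0.15], TCP at [203.514, -537.782, 213.447] pointing down, gripper open.
Joint ranges: [-2.73, 2.73], [-0.86, 2.22], [0.23, 2.46], [-1.11, 4.25], [0.08, 2.63], [-2.82, 2.82]. Speed limits (rad/s): [2.79, 2.79, 3.14, 3.14, 3.14, 3.14].

### API

Orientations are given as a unit quaternion [x, y, z, w].
In Python, from bench import * gives the robot as it stands. The module is installed in compiled form; this text tells all that it offers.
- The arm moves only by the tool apply_moves, never from a script. Its argument "series" is a list of rows, each a list of 7 numbers: the shift along the tool's x, y, z in mm, then the turn, a rotation vector about the tool's x, y, z in degrees, then the opening, from 0 (shut) to 1 (fully open). A call has 1 to 10 rows; each row is the pose to reach, as a shift and turn from the pose commanded when the call began, along the tool's axes at that moment; what a row does not reach only later rows make up. A row lasts 1/10 s, in which the tool goes at most 50 mm and 8.59 degrees, less where a joint would pass 70% of its speed; a pose out of reach is approached as far as the arm can. A call with a gripper value outside its range is refused whole. The fingers move at their own pace and stop on an object; "grip_force" is the grip in N (left out, the last holds). Time passes only in rows, so rows that repeat a pose let the fingers close. It gives the time, the measured TCP pose, the force and the opening at its end, in the units of the state.
- state(): the state, without advancing time (a new reading comes with each control period).
- camera(name): name is "side" or "top"; returns a dict with "img" (384x512x3 uint8, blue, green, red), "fx", "fy", "cx", "cy" (pixels), "rvec" (rotation vector, rad) and "tvec" (3), from world to camera coordinates, as OpenCV has them. Camera axes: x right, y down, z forward; pixel columns grow to the right and rows downward; lengths in mm; the calibration is good to about 2 mm. A picture is of the moment at which its call begins. There is no depth.
- hand_in(): hands the job in, once; it reports no verdict.
The state is a dict: "time_s": time; "joint_positions": joint angles; "qd": joint speeds; "tau": joint torques, N m; "ee_pos": TCP position; "ee_rot": TCP orientation; "contact_force": force on the tool from outside, world axes, zero at the start; "ft_torque": the same for the moment, N m; "grip_width": finger opening in mm.
Only numpy, scipy, OpenCV 4.12 (cv2) and the standard library are available. Lean on these libraries where they do the work, as an engineer would, in place of code of your own. Each camera call takes 0.05 s, during which the arm holds its last target. There are 200 camera calls.

### The job

Weigh the lime: it lies in the little brass pail that stands inside the ice bucket. Lift the pail out, stand it on the walnut board and let go, then take it again by the wooden grip on its side, so that the bail is free, and hang the bail on the hook of the dial scale. Let the sprung hook sink gently under the load without ever banging down on its lower stop, and leave the pail hanging still with the lime in it, nothing else knocked over.

Things in the scene. Friction and masses are not known exactly. Their poses are not given: they have to be found in the camera images.
- pail: Small open brass pail, 66 mm across at the foot, 74 mm over the rolled rim, 106 mm tall, wall 3 mm, 0.22 to 0.26 kg without the lime. Starts on the floor of the ice bucket, its rim below the bucket's rim; needs a lift of 150 mm or more to clear it. Origin: centre of its underside; z up through the mouth; the wooden grip points along its -x, the bail's arch lies in its y-z plane.
- bail_top (a point): Peak of the pail's stiff, arched bail (6 mm steel wire, 83 mm wide), on the wire's centre line, 177 mm above the pail's underside and over its axis. The middle 22 mm of the bail is an inverted V of about 42 degrees that centres itself in a hook. For lifting from above, pinch the peak with the fingers closing along the pail's x.
- pail_grip: Walnut block on the pail's side, 28 mm long (43 to 71 mm off the pail's axis, towards -x), 14 mm wide (along y), 36 mm tall (62 to 98 mm above the underside). This body's origin and axes are the pail's. Take it with the fingers closing along the pail's y; inside the ice bucket there is no room for fingers beside it.
- grip_mid (a point): Middle of the walnut grip: 57 mm from the pail's axis on its -x side, 80 mm above the pail's underside.
- pail_floor (a point): Centre of the pail's inner floor, 4 mm above the underside.
- lime: Green lime, 57 x 46 x 45 mm, about 0.05 kg, loose in the pail. Origin at its underside as built; it may roll about in the pail.
- ice_bucket: Loose hammered brass ice bucket, conical, 130 mm across at the foot, 166 mm at the rim, 148 mm tall, 0.8 kg, two small handles on its +x and -x side, 200 mm over them. Origin: centre of its underside. The pail stands inside on its 4 mm floor. Bucket and scale stand left and right of the board, either way round.
- board: Walnut cutting board, fixed, 178 mm (its x) by 280 mm (its y) by 18 mm thick, lying flat on the worktop between bucket and scale, its long side running away from the robot. Origin: centre of its underside. Mind the wall cabinets over the worktop: they begin 0.56 m in front of the robot, 0.65 m above the worktop, so lift high things only nearer than that.
- scale: Dial scale, fixed: base plate 185 x 150 mm, top at 16 mm; column 90 mm behind (+x of) the hook; dial housing 116 mm wide, 44 mm deep, above the hook, its neck ending 314 mm up. Dial and open side of the hook face its -x. Origin: on the worktop, 110 mm in front (-x) of the hook. Hang things with the gripper leaning back 20 to 45 degrees (wrist towards -x) to clear the housing.
- hook_seat (a point): Moves with the hook: where the centre of the bail's wire lies when seated; 261 mm above the worktop, unloaded. The hook is a J of 7 mm wire in the scale's x-z plane: its tip is 21 mm from the seat towards the scale's -x, the tip's top 20 mm above the seat, the hook's back 18 mm to +x. The bail comes in along the scale's +x over the tip, wire centre 26 to 36 mm above the seat, then goes down.
- scale_hook (a joint): Dip of the sprung hook, m: 0 = up, unloaded; 0.038 = on its lower stop. About 100 N/m with 0.1 N preload, little damping (rings 2.7 times a second, for 1 to 2 s). Pail and lime dip it 25 to 31 mm at rest; if let go before the hook carries them it overshoots by about half and bangs on the stop. The dial's needle turns with it.
- jigger: Brass double jigger, 47 mm wide, 86 mm tall, a bystander standing on the right. Origin at its underside.
- tumbler_1: Brass tumbler, 67 mm wide, 74 mm tall, a bystander standing on the left. Origin at its underside.
- pepper_mill: Turned walnut pepper mill, 55 mm wide, 153 mm tall, a bystander standing behind the board. Origin at its underside.
- tin_0: Small lidded tin, 62 mm wide, 70 mm tall, a bystander standing behind the board. Origin at its underside.
There are look-alikes about, which are no part of the job. Leave any red look-alike of the pail alone.

How it is judged (in metres and radians):
On the way, in this order (a step that is already met when the one before it is completed fails the run):
1. the pail stands upright on the walnut board, let go, with the lime in it (x of pail in the frame of board between -0.075 and 0.075 m and y of pail in the frame of board between -0.125 and 0.125 m and z of pail in the frame of board between 0.012 and 0.024 m and angle between pail's own z axis and vertical below 0.1 rad and contact force between the fingers and pail below 0.05 N and linear speed of pail below 0.03 m/s and distance between lime and pail_floor below 0.06 m), for 0.2 s.
2. the pail is lifted off the board, held by its wooden grip (contact force between the fingers and pail_grip above 1 N and contact force between board and pail below 0.02 N and height (world z) of pail_floor above 0.045 m), for 0.1 s.
At the end, for the whole second after the job is handed in: The pail hangs by its bail in the seat of the scale's hook (bail peak within 10 mm of the seat), the hook carrying it (dipped between 18 and 36 mm) and no longer moving (below 20 mm/s), the pail upright within 0.2 rad and still (below 40 mm/s), with the lime in it; the ice bucket stands upright (distance between bail_top and hook_seat below 0.01 m and contact force between pail and scale above 1.5 N and value of joint scale_hook between 0.018 and 0.036 m and velocity of joint scale_hook between -0.02 and 0.02 m/s and linear speed of pail below 0.04 m/s and angle between pail's own z axis and vertical below 0.2 rad and distance between lime and pail_floor below 0.06 m and angle between ice_bucket's own z axis and vertical below 0.15 rad); the robot touches nothing.
It fails at once if the hook is run down on its lower stop (dips more than 37.5 mm) (value of joint scale_hook above 0.0375 m).
It fails at once if the lime falls out of the pail (distance between lime and pail_floor above 0.11 m).
It fails at once if the ice bucket is overturned (angle between ice_bucket's own z axis and vertical above 0.5 rad).
It fails at once if a bystander (jigger, tumbler, pepper mill, tin) is knocked over (angle between any of jigger, tumbler_1, pepper_mill, tin_0's own z axis and vertical above 0.5 rad).
It also fails if it takes over 72 s, if anything falls off the work surface, if the arm or the gripper's body presses on something with over 40 N, if the wrist force passes 120 N, or if a joint passes its speed limit or range.

## Working session

There is one attempt and no reset: what is moved stays moved. The work goes in short steps, Python scripts to look and compute and a tool call to move; the robot and the scene stay as the last step left them, time stands still between calls to the robot, and variables do not carry over. Pictures are saved under pics/ and viewed, about 8 in all and at most 12, crops included, and the job is handed in when it is done.

Besides the shell and the picture viewer there is one more tool, called after ">>>" by a JSON object that holds its "method" and its "body". apply_moves: Moves the arm, as the interface text tells. Its arguments: {"type":"object","properties":{"series":{"type":"array","items":{"type":"array","items":{"type":"number"}}},"grip_force":{"type":"number"}},"required":["series"]}

```bash
mkdir -p pics; python3 - <<'E'
from bench import *
import cv2,pickle
for n in("top","side"):
    c=camera(n); pickle.dump(c,open(n+"0.pkl","wb"))
    cv2.imwrite(f"pics/{n}0.png",cv2.resize(c["img"],(800,600),interpolation=cv2.INTER_CUBIC))
    R=cv2.Rodrigues(c["rvec"])[0]; print(n,c["fx"],c["fy"],c["cx"],c["cy"],-R.T@c["tvec"].ravel() if hasattr(c["tvec"],"ravel") else -R.T@c["tvec"])
print(state())
E
```

```text
top 381.3572364297245 381.3572364297245 255.77441844926076 191.77485007803395 [ 358.04664458  -86.00146528 1610.2084453 ]
side 444.9641907687018 444.9641907687018 260.93540271972785 192.18214708592683 [-908.85683866 1185.99023435 1100.47112554]
{'time_s': 0.1, 'joint_positions': array([-1.35949866e+00,  2.07351824e-01,  1.54277964e+00, -2.00151026e-05,
        1.39350121e+00, -1.50512706e-01]), 'qd': array([-0.00077719, -0.00072221, -0.00170668,  0.0008105 ,  0.00075183,
        0.00050661]), 'tau': array([ 1.38454129e-04, -3.71864104e+01, -2.82293719e+01,  7.00135762e-02,
        3.11617472e-02, -5.30119428e-05]), 'ee_pos': array([ 203.35882228, -537.08680417,  212.41215012]), 'ee_rot': array([ 8.22790947e-01, -5.68343221e-01, -7.49589179e-04, -6.91832465e-04]), 'contact_force': array([0.1893002 , 0.30843412, 0.2902944 ]), 'ft_torque': array([ 0.01466776, -0.05487753, -0.04389663]), 'grip_width': 94.1734541749288}
```

View pics/top0.png

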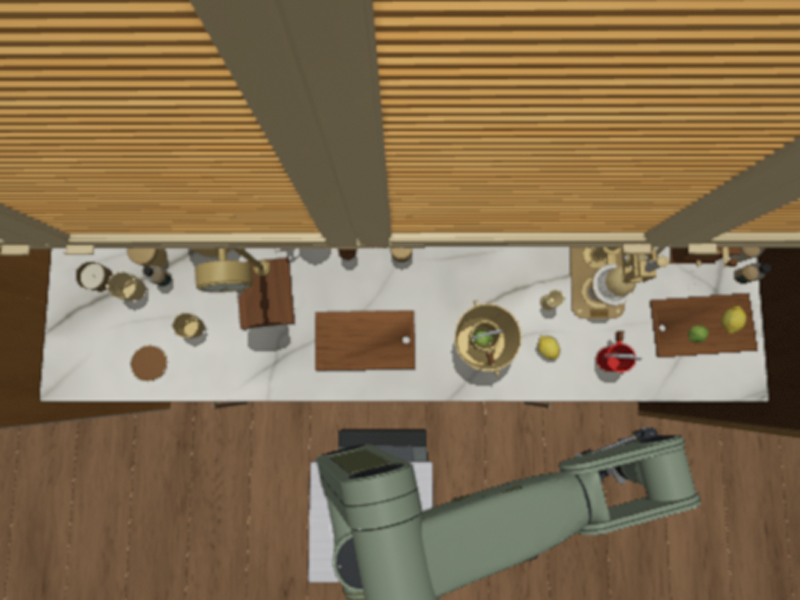

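View pics/side0.png

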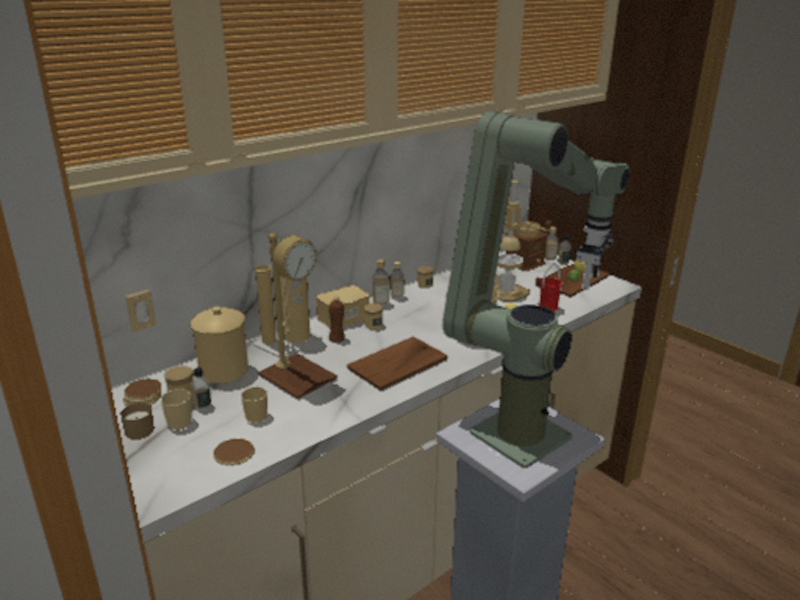

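```bash
python3 - <<'E'
import cv2,pickle,numpy as np
t=pickle.load(open("top0.pkl","rb"))["img"]; s=pickle.load(open("side0.pkl","rb"))["img"]
# top crop bucket: cols 280-345 rows 185-245 ; scale cols 115-200, rows 155-230 ; side scale
f=lambda im,x0,y0,w,h,k:cv2.resize(im[y0:y0+h,x0:x0+w],None,fx=k,fy=k,interpolation=cv2.INTER_CUBIC)
A=f(t,285,188,50,50,6); B=f(t,115,155,80,50,6)   # 300x300, 480x300
C=f(s,155,140,65,50*1,6)  # 390x300
D=f(t,195,190,78,50,5)   #390x250
out=np.zeros((600,800,3),np.uint8)
out[:300,:300]=A; out[:300,310:790]=B; out[300:600,:390]=C; out[300:550,400:790]=D
cv2.imwrite("pics/crop1.png",out)
E
```

```text
(no output)
```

View pics/crop1.png

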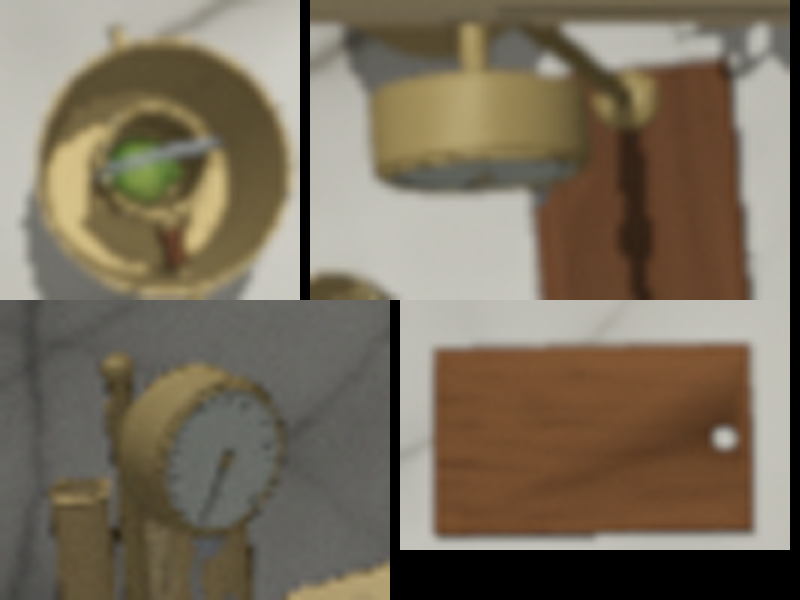

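```bash
cat > h.py <<'E'
import cv2,pickle,numpy as np
def load(n): return pickle.load(open(n+".pkl","rb"))
def K(c): return np.array([[c["fx"],0,c["cx"]],[0,c["fy"],c["cy"]],[0,0,1.]])
def ray(c,u,v):
    R=cv2.Rodrigues(np.array(c["rvec"],float))[0]; o=-R.T@np.array(c["tvec"],float).ravel()
    return o,R.T@np.linalg.inv(K(c))@np.array([u,v,1.])
def atz(c,u,v,z):
    o,d=ray(c,u,v); return (o+d*(z-o[2])/d[2]).round(1)
def proj(c,P): return cv2.projectPoints(np.array(P,float).reshape(-1,1,3),np.array(c["rvec"],float),np.array(c["tvec"],float),K(c),None)[0][:,0]
E
python3 - <<'E'
from h import *
t=load("top0");s=load("side0")
A=lambda u,v:(285+u/6,188+v/6); B=lambda u,v:(115+(u-310)/6,155+v/6); D=lambda u,v:(195+(u-400)/5,190+(v-300)/5)
print("bucket rim", [atz(t,*A(u,v),148) for u,v in((38,165),(293,165),(165,38),(165,296))])
print("pail rim c",atz(t,*A(153,160),110),"bail ends",atz(t,*A(98,176),112),atz(t,*A(217,142),112),"grip",atz(t,*A(173,248),102))
print("board",[atz(t,*D(*p),18) for p in((435,350),(750,345),(752,531),(436,535))])
print("column foot",atz(t,*B(627,97),20))
print("plate",[atz(t,*p,16) for p in(B(725,62),(294*.64,324*.64),(242*.64,328.5*.64))])
print("dial front px", proj(t,[[400,300,400],[400,300,314]]))
E
python3 - <<'E'
from h import *
t=load("top0");s=load("side0")
f=lambda im,x0,y0,w,h,k:cv2.resize(im[y0:y0+h,x0:x0+w],None,fx=k,fy=k,interpolation=cv2.INTER_CUBIC)
out=np.zeros((600,800,3),np.uint8)
out[:600,:400]=f(s["img"],160,140,50,75,8); out[:600,400:800]=f(t["img"],145,155,50,75,8)
out=cv2.convertScaleAbs(out,alpha=1.6)
cv2.imwrite("pics/crop2.png",out)
E
```

```text
bucket rim [array([ 469.5, -212.1,  148. ]), array([ 469.1, -374.9,  148. ]), array([ 551.2, -295.1,  148. ]), array([ 386.2, -291.3,  148. ])]
pail rim c [ 475.5 -290.8  110. ] bail ends [ 464.9 -254.4  112. ] [ 487.  -332.7  112. ] grip [ 418.3 -303.7  102. ]
board [array([545.6, 151.3,  18. ]), array([ 549.1, -113.7,   18. ]), array([ 393.8, -114.6,   18. ]), array([391. , 147.8,  18. ])]
column foot [669.1 298.5  20. ]
plate [array([695. , 230.4,  16. ]), array([514.9, 209.3,  16. ]), array([503.1, 349. ,  16. ])]
dial front px [[136.54110332 231.76505717]
 [144.58253434 232.6312476 ]]
```

View pics/crop2.png

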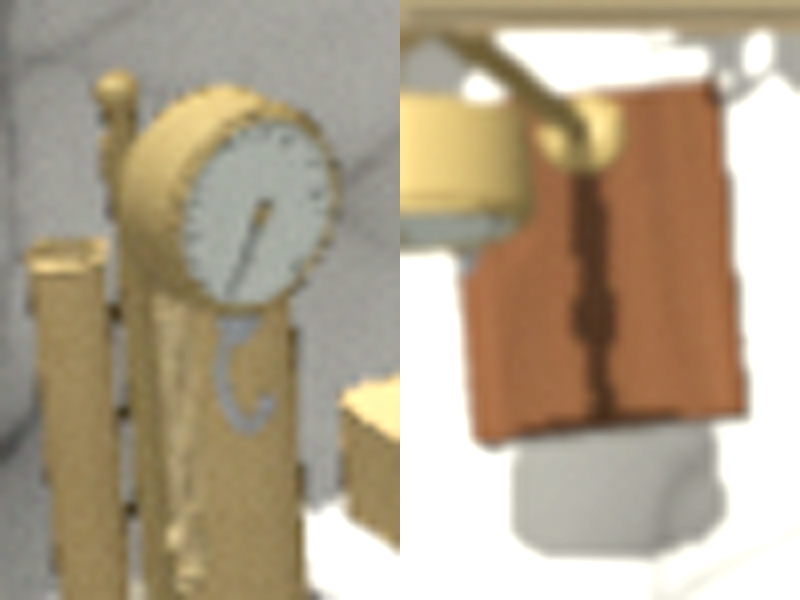

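```bash
python3 - <<'E'
from h import *
t=load("top0");s=load("side0")
for p in((246,409),(246,424),(268,400)): print(p,[atz(s,160+p[0]/8,140+p[1]/8,z) for z in(254.5,261,278)])
print("tip top?",atz(t,153.75,188.5,280), atz(t,153.75,188.5,255))
y=np.radians(6);X=np.array([np.cos(y),np.sin(y),0])
seat=np.array([579.5,289,261]);
P=[seat,seat+[0,0,-6.5],seat-21*X+[0,0,20],seat+18*X+[0,0,20],seat+[0,0,53]]
print(((proj(s,P)-[160,140])*8).round(0).tolist()); print(((proj(t,P)-[145,155])*8+[400,0]).round(0).tolist())
E
```

```text
(246, 409) [array([588.6, 280.3, 254.5]), array([577.1, 287.2, 261. ]), array([547. , 305.4, 278. ])]
(246, 424) [array([573.1, 290.2, 254.5]), array([561.7, 297.1, 261. ]), array([531.9, 315.1, 278. ])]
(268, 400) [array([590.4, 265. , 254.5]), array([578.9, 272.1, 261. ]), array([548.8, 290.6, 278. ])]
tip top? [556.1 283.6 280. ] [559.9 290.6 255. ]
[[241.0, 408.0], [241.0, 419.0], [264.0, 387.0], [217.0, 365.0], [235.0, 318.0]]
[[471.0, 223.0], [475.0, 225.0], [462.0, 262.0], [456.0, 176.0], [438.0, 203.0]]
```

```bash
cat >> h.py <<'E'
from scipy.spatial.transform import Rotation as Rt
def tool(yaw,lean=0,az=0):
    """tool z down, leaned back by lean deg in azimuth az deg (wrist towards -az); tool x at yaw (deg, horizontal)"""
    a=np.radians(az);l=np.radians(lean)
    z=np.array([np.sin(l)*np.cos(a),np.sin(l)*np.sin(a),-np.cos(l)])
    y=np.radians(yaw);x=np.array([np.cos(y),np.sin(y),0]);x-=z*(x@z);x/=np.linalg.norm(x)
    return Rt.from_matrix(np.c_[x,np.cross(z,x),z])
def plan(pos,rot,pos0=None,rot0=None):
    from bench import state
    s=state(); p=s["ee_pos"] if pos0 is None else np.array(pos0); r=Rt.from_quat(s["ee_rot"]) if rot0 is None else rot0
    d=r.inv().apply(np.array(pos)-p); w=(r.inv()*rot).as_rotvec(degrees=True)
    print("shift",d.round(1).tolist(),"turn",w.round(1).tolist())
E
python3 - <<'E'
from h import *
r=tool(15.6)
plan([203.5,-537.8,275],r,[203.5,-537.8,213.4],None); plan([476,-292,275],r,[203.5,-537.8,213.4],None)
E
```

```text
shift [-0.1, -0.0, -61.6] turn [-0.1, 0.1, -84.9]
shift [-133.6, -341.9, -61.2] turn [-0.1, 0.1, -84.9]
```

>>> {"method": "apply_moves", "body": {"series": [[0,0,-30,0,0,-8.5,1],[0,0,-60,0,0,-17,1],[-17,-43,-61,0,0,-25.5,1],[-34,-86,-61,0,0,-34,1],[-51,-129,-61,0,0,-42.5,1],[-68,-172,-61,0,0,-51,1],[-85,-215,-61,0,0,-59.5,1],[-102,-258,-61,0,0,-68,1],[-118,-300,-61,0,0,-76.5,1],[-133.6,-341.9,-61,0,0,-84.9,1]]}}

```text
time_s: 1.1
ee_pos: [476.9, -290.1, 274.0]
ee_rot: [0.99, 0.139, -0.0, -0.0]
contact_force: [-0.6, 0.1, 0.9]
grip_width: 94.3
```

>>> {"method": "apply_moves", "body": {"series": [[0,0,40,0,0,0,1],[0,0,75,0,0,0,1],[0,0,100,0,0,0,1],[0,0,109,0,0,0,1],[0,0,109,0,0,0,1]]}}

```text
time_s: 1.6
ee_pos: [474.9, -290.9, 163.7]
ee_rot: [0.991, 0.136, -0.001, -0.002]
contact_force: [0.2, -0.0, 0.2]
grip_width: 93.9
```

```bash
python3 - <<'E'
from bench import *
from h import *
out=np.zeros((600,800,3),np.uint8)
c=camera("top");f=lambda im,x0,y0,w,h,k:cv2.resize(im[y0:y0+h,x0:x0+w],(w*k,h*k),interpolation=cv2.INTER_CUBIC)
out[:600,:400]=f(c["img"],285,175,50,75,8)
c=camera("side");p=proj(c,[476,-292,140])[0].astype(int);print(p)
x=min(max(p[0]-25,0),462);y=min(max(p[1]-37,0),309)
out[:,400:]=f(c["img"],x,y,50,75,8)
cv2.imwrite("pics/p5.png",cv2.convertScaleAbs(out,alpha=1.4))
E
```

```text
[301 187]
```

View pics/p5.png

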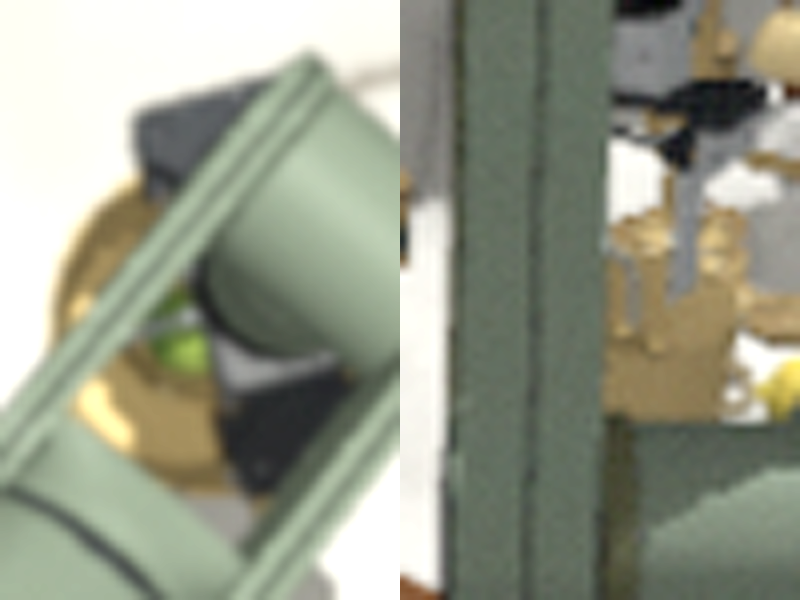

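>>> {"method": "apply_moves", "body": {"series": [[0,0,0,0,0,0,0],[0,0,0,0,0,0,0],[0,0,0,0,0,0,0],[0,0,0,0,0,0,0],[0,0,0,0,0,0,0],[0,0,0,0,0,0,0],[0,0,0,0,0,0,0],[0,0,0,0,0,0,0]], "grip_force": 45}}

```text
time_s: 2.5
ee_pos: [476.0, -291.8, 165.4]
ee_rot: [0.991, 0.136, -0.0, -0.0]
contact_force: [-0.4, 0.4, 0.2]
grip_width: 33.3
```

>>> {"method": "apply_moves", "body": {"series": [[0,0,0,0,0,0,0],[0,0,0,0,0,0,0],[0,0,0,0,0,0,0],[0,0,0,0,0,0,0],[0,0,0,0,0,0,0],[0,0,0,0,0,0,0]]}}

```text
time_s: 3.1
ee_pos: [475.9, -291.9, 165.4]
ee_rot: [0.991, 0.136, -0.0, 0.0]
contact_force: [0.3, -0.4, -0.1]
grip_width: 4.8
```

>>> {"method": "apply_moves", "body": {"series": [[0,0,0,0,0,0,0],[0,0,-4,0,0,0,0],[0,0,-12,0,0,0,0],[0,0,-22,0,0,0,0],[0,0,-34,0,0,0,0],[0,0,-46,0,0,0,0],[0,0,-54,0,0,0,0],[0,0,-58,0,0,0,0],[0,0,-60,0,0,0,0],[0,0,-60,0,0,0,0]]}}

```text
time_s: 4.1
ee_pos: [475.9, -291.7, 225.5]
ee_rot: [0.991, 0.136, -0.0, -0.0]
contact_force: [0.2, -0.0, -1.8]
grip_width: 4.8
```

>>> {"method": "apply_moves", "body": {"series": [[0,0,-6,0,0,0,0],[0,0,-16,0,0,0,0],[0,0,-30,0,0,0,0],[0,0,-46,0,0,0,0],[0,0,-64,0,0,0,0],[0,0,-82,0,0,0,0],[0,0,-98,0,0,0,0],[0,0,-108,0,0,0,0],[0,0,-112,0,0,0,0],[0,0,-112,0,0,0,0]]}}

```text
time_s: 5.1
ee_pos: [476.2, -292.0, 338.3]
ee_rot: [0.991, 0.136, 0.0, 0.001]
contact_force: [0.2, -0.4, -3.6]
grip_width: 4.6
```

```bash
python3 - <<'E'
from bench import *
from h import *
print([state()["contact_force"].round(2)])
c=camera("side");t=camera("top")
print(state()["contact_force"])
out=np.zeros((600,800,3),np.uint8)
f=lambda im,x0,y0,w,h,k:cv2.resize(im[y0:y0+h,x0:x0+w],(w*k,h*k),interpolation=cv2.INTER_CUBIC)
out[:,:400]=f(c["img"],270,130,100,150,4); out[:,400:]=f(t["img"],250,150,100,150,4)
cv2.imwrite("pics/p6.png",cv2.convertScaleAbs(out,alpha=1.4))
plan([470,18,336],tool(6))
E
```

```text
[array([ 0.19, -0.43, -3.59])]
[ 0.69265009 -0.20379179 -2.3073465 ]
shift [77.9, -299.6, 1.0] turn [-0.1, 0.1, 9.6]
```

View pics/p6.png

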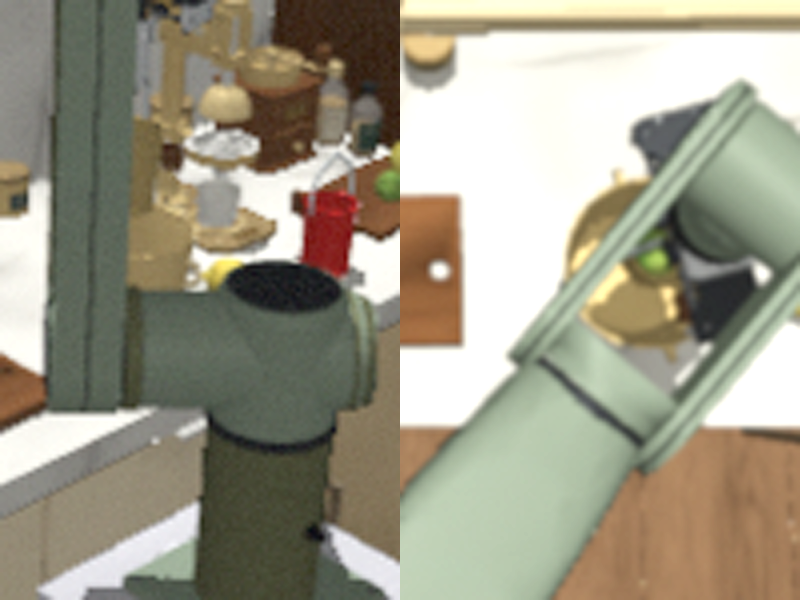

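>>> {"method": "apply_moves", "body": {"series": [[1,-3,0,0,0,0.1,0],[2.5,-9,0,0,0,0.3,0],[5,-20,0,0,0,0.6,0],[9,-35,0,0,0,1.1,0],[14,-53,0,0,0,1.7,0],[19,-73,0,0,0,2.3,0],[24.5,-94,0,0,0,3,0],[30,-115,0,0,0,3.7,0],[35,-136,0,0,0,4.4,0],[41,-157,0,0,0,5,0]]}}

```text
time_s: 6.2
ee_pos: [472.7, -127.8, 337.4]
ee_rot: [0.996, 0.093, 0.0, -0.0]
contact_force: [0.3, 0.3, -1.0]
grip_width: 4.4
```

```bash
python3 - <<'E'
from h import *
plan([470,18,336],tool(6))
E
```

```text
shift [24.2, -143.8, 1.5] turn [-0.0, -0.0, 4.6]
```

>>> {"method": "apply_moves", "body": {"series": [[3.5,-21,0,0,0,0.7,0],[7,-42,0,0,0,1.4,0],[10.5,-62,0,0,0,2,0],[14,-82,0,0,0,2.7,0],[17,-100,0,0,0,3.3,0],[19.5,-116,0,0,0,3.8,0],[22,-129,0,0,0,4.2,0],[23.5,-138,0,0,0,4.5,0],[24,-142,0,0,0,4.6,0],[24,-143,0,0,0,4.6,0]]}}

```text
time_s: 7.2
ee_pos: [470.2, 15.9, 337.4]
ee_rot: [0.999, 0.053, 0.0, 0.0]
contact_force: [-0.3, -0.3, -2.6]
grip_width: 5.0
```

```bash
python3 - <<'E'
from bench import *
from h import *
import pickle
c=camera("side");t=camera("top"); pickle.dump(c,open("side7.pkl","wb"));pickle.dump(t,open("top7.pkl","wb"))
out=np.zeros((600,800,3),np.uint8)
f=lambda im,x0,y0,w,h,k:cv2.resize(im[y0:y0+h,x0:x0+w],(w*k,h*k),interpolation=cv2.INTER_CUBIC)
print(proj(c,[[470,18,100]]),state()["ee_pos"],state()["contact_force"])
out[:,:400]=f(c["img"],205,130,80,120,5); out[:,400:]=f(t["img"],195,150,80,120,5)
cv2.imwrite("pics/p7.png",cv2.convertScaleAbs(out,alpha=1.4))
E
```

```text
[[254.74477811 213.98146441]] [470.30023821  15.22628872 337.42618433] [ 0.05617235 -0.39134893 -3.08472273]
```

View pics/p7.png

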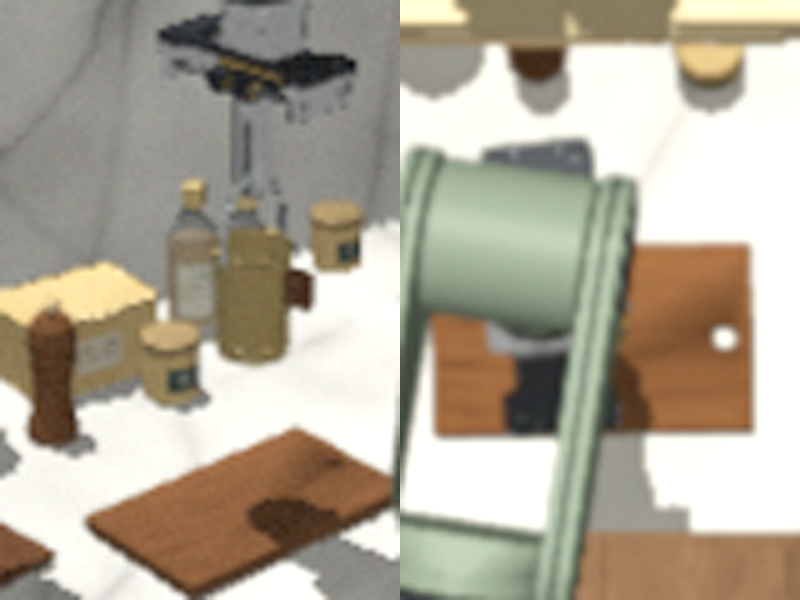

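>>> {"method": "apply_moves", "body": {"series": [[0,0,4,0,0,0,0],[0,0,13,0,0,0,0],[0,0,28,0,0,0,0],[0,0,46,0,0,0,0],[0,0,66,0,0,0,0],[0,0,86,0,0,0,0],[0,0,106,0,0,0,0],[0,0,124,0,0,0,0],[0,0,138,0,0,0,0],[0,0,146,0,0,0,0]]}}

```text
time_s: 8.3
ee_pos: [469.0, 15.2, 189.2]
ee_rot: [0.999, 0.052, -0.002, -0.0]
contact_force: [0.1, -0.3, -2.8]
grip_width: 5.0
```

>>> {"method": "apply_moves", "body": {"series": [[0,0,3,0,0,0,0],[0,0,5,0,0,0,0],[0,0,7,0,0,0,0],[0,0,9,0,0,0,0],[0,0,10,0,0,0,0],[0,0,10,0,0,0,0],[0,0,10,0,0,0,0]]}}

```text
time_s: 9.0
ee_pos: [470.5, 15.4, 181.6]
ee_rot: [0.999, 0.053, 0.0, 0.0]
contact_force: [0.4, 0.0, -1.8]
grip_width: 4.9
```

```bash
python3 - <<'E'
from bench import *
from h import *
for i in range(4):
    c=camera("side"); s=state(); print(s["ee_pos"].round(1),s["contact_force"].round(2))
E
```

```text
[470.5  15.4 181.7] [ 0.48 -0.03 -2.94]
[470.5  15.4 181.6] [ 1.2   0.07 -3.8 ]
[470.5  15.4 181.6] [ 0.4   0.07 -3.22]
[470.5  15.4 181.6] [-0.02  0.45 -2.16]
```

Expected contact is about 2 mm lower.

>>> {"method": "apply_moves", "body": {"series": [[0,0,1,0,0,0,0],[0,0,2,0,0,0,0],[0,0,2.5,0,0,0,0],[0,0,2.5,0,0,0,0],[0,0,2.5,0,0,0,0]]}}

```text
time_s: 9.7
ee_pos: [470.5, 15.4, 179.0]
ee_rot: [0.999, 0.053, 0.0, -0.0]
contact_force: [0.2, 0.5, -2.8]
grip_width: 4.6
```

```bash
python3 - <<'E'
from bench import *
from h import *
for i in range(3):
    c=camera("side"); s=state(); print(s["ee_pos"].round(1),s["contact_force"].round(2))
E
```

```text
[470.5  15.4 179. ] [-0.02 -0.32 -3.19]
[470.5  15.4 179. ] [ 0.23 -0.15 -2.76]
[470.4  15.4 179. ] [ 0.18  0.88 -2.32]
```

>>> {"method": "apply_moves", "body": {"series": [[0,0,0.5,0,0,0,0],[0,0,1,0,0,0,0],[0,0,1.5,0,0,0,0],[0,0,2,0,0,0,0],[0,0,2,0,0,0,0],[0,0,2,0,0,0,0]]}}

```text
time_s: 10.45
ee_pos: [471.7, 15.2, 179.1]
ee_rot: [0.999, 0.053, 0.002, 0.0]
contact_force: [-1.6, 0.6, 7.4]
grip_width: 4.8
```

```bash
python3 - <<'E'
from bench import *
from h import *
for i in range(3):
    c=camera("side"); s=state(); print(s["ee_pos"].round(1),s["contact_force"].round(2))
E
```

```text
[471.7  15.2 179.1] [-0.68  0.66  7.17]
[471.7  15.2 179.1] [-2.29  0.76  7.87]
[471.7  15.2 179.1] [-1.39  0.56  7.77]
```

>>> {"method": "apply_moves", "body": {"series": [[0,0,-1.4,0,0,0,0],[0,0,-1.4,0,0,0,0.1],[0,0,-1.4,0,0,0,0.3],[0,0,-1.4,0,0,0,1],[0,0,-1.4,0,0,0,1],[0,0,-1.4,0,0,0,1],[0,0,-1.4,0,0,0,1],[0,0,-1.4,0,0,0,1],[0,0,-1.4,0,0,0,1]]}}

```text
time_s: 11.5
ee_pos: [470.4, 15.4, 178.3]
ee_rot: [0.999, 0.053, -0.0, -0.0]
contact_force: [0.2, -0.8, -0.1]
grip_width: 61.9
```

>>> {"method": "apply_moves", "body": {"series": [[0,0,-20,0,0,0,1],[0,0,-60,0,0,0,1],[0,0,-110,0,0,0,1],[-50,0,-130,0,0,0,1],[-100,0,-130,0,0,0,1],[-120,30,-130,0,0,0,1],[-120,75,-130,0,0,0,1],[-120,115,-130,0,0,0,1],[-120,120,-130,0,0,0,1]]}}

```text
time_s: 12.4
ee_pos: [363.5, -119.8, 308.5]
ee_rot: [0.999, 0.05, 0.0, 0.001]
contact_force: [0.3, -0.1, -0.5]
grip_width: 94.1
```

```bash
python3 - <<'E'
from bench import *
from h import *
import pickle
c=camera("side");t=camera("top"); pickle.dump(c,open("side8.pkl","wb"));pickle.dump(t,open("top8.pkl","wb"))
out=np.zeros((600,800,3),np.uint8)
f=lambda im,x0,y0,w,h,k:cv2.resize(im[y0:y0+h,x0:x0+w],(w*k,h*k),interpolation=cv2.INTER_CUBIC)
print(state()["ee_pos"],state()["contact_force"],state()["joint_positions"].round(2))
out[:,:400]=f(c["img"],225,170,50,75,8); out[:,400:]=f(t["img"],205,180,50,75,8)
cv2.imwrite("pics/p8.png",cv2.convertScaleAbs(out,alpha=1.4))
E
```

```text
[ 363.50815044 -117.16570816  308.25292293] [-0.22085382 -0.1192854   0.42734566] [-0.54 -0.29  1.83  0.    1.61 -0.64]
```

View pics/p8.png

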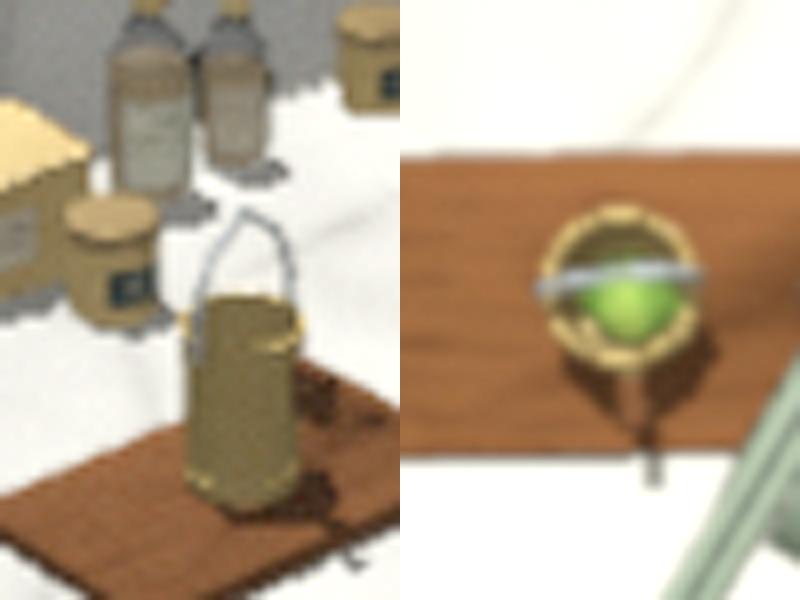

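```bash
python3 - <<'E'
from h import *
t=load("top8");s=load("side8")
T=lambda u,v:(205+(u-400)/8,180+v/8)
print("rim c",atz(t,*T(620,288),124),"ends",atz(t,*T(538,286),125),atz(t,*T(703,276),125),"gripend",atz(t,*T(628,395),116))
S=lambda u,v:(225+u/8,170+v/8)
print("bail top side",atz(s,*S(245,213),195),"px of top",(proj(s,[[470,15.4,195],[470,15.4,18]])-[225,170])*8)
P=tool(96,30,6)
import itertools
c=np.array([470.,16,18]);a=np.radians(6);X=np.array([np.cos(a),np.sin(a),0]);
g=c-57*X+[0,0,81]
z=P.apply([0,0,1]); tcp=g+11*z; pre=tcp-80*z
print("grasp",g,"tcp",tcp,"pre",pre)
plan([300,10,300],P);plan(pre,P); plan(tcp,P,pre,P)
E
```

```text
rim c [470.   15.3 124. ] ends [471.   55.2 125. ] [475.6 -25.2 125. ] gripend [418.3  11.6 116. ]
bail top side [460.4  21.6 195. ] px of top [[242.42200643 203.98328414]
 [240.52984359 472.20793846]]
grasp [413.31225196  10.04187759  99.        ] tcp [418.78212239  10.61678414  89.47372056] pre [379.00124657   6.43564561 158.75575286]
shift [-50.2, -133.0, 8.4] turn [-23.5, 23.5, -87.9]
shift [28.1, -121.3, 149.6] turn [-23.5, 23.5, -87.9]
shift [0.0, -0.0, 80.0] turn [0.0, 0.0, 0.0]
```

```bash
python3 - <<'E'
from h import *
plan([370,6,250],tool(95,30,5))
E
```

```text
shift [19.1, -121.8, 58.3] turn [-23.7, 23.3, -86.9]
```

>>> {"method": "apply_moves", "body": {"series": [[0,-10,0,-2.1,2.1,-7.8,1],[0,-22,5,-4.2,4.2,-15.6,1],[2,-35,10,-6.3,6.3,-23.4,1],[5,-48,16,-8.4,8.4,-31.2,1],[8,-61,22,-10.5,10.5,-39,1],[10,-74,28,-12.6,12.6,-46.8,1],[12,-87,34,-14.7,14.7,-54.6,1],[15,-98,41,-16.8,16.8,-62.4,1],[17,-110,49,-19,19,-70.2,1],[19,-122,58,-21.3,21,-78.3,1]]}}

```text
time_s: 13.5
ee_pos: [369.4, 9.1, 250.0]
ee_rot: [0.707, 0.665, 0.177, 0.161]
contact_force: [0.0, -0.7, 0.3]
grip_width: 94.1
```

```bash
python3 - <<'E'
from h import *
from bench import state
print(state()["joint_positions"].round(2))
P=tool(95,30,5);a=np.radians(5);X=np.array([np.cos(a),np.sin(a),0])
g=np.array([470.,15.5,18])-57*X+[0,0,81];z=P.apply([0,0,1]);tcp=g+11*z
plan([370,6,250],P);plan(tcp-70*z,P);plan(tcp,P)
E
```

```text
[-0.38 -0.74  2.27  0.2   1.17 -1.93]
shift [-3.1, 0.7, 0.3] turn [-2.2, 2.0, -8.0]
shift [-4.1, -33.4, 95.2] turn [-2.2, 2.0, -8.0]
shift [-1.4, -30.9, 165.1] turn [-2.2, 2.0, -8.0]
```

>>> {"method": "apply_moves", "body": {"series": [[-4,-8,20,-2.2,2,-8,1],[-4,-18,50,-2.2,2,-8,1],[-4,-33,85,-2.2,2,-8,1],[-4,-33,95,-2.2,2,-8,1],[-4,-33,95,-2.2,2,-8,1]]}}

```text
time_s: 14.0
ee_pos: [382.4, 7.9, 148.0]
ee_rot: [0.656, 0.71, 0.189, 0.171]
contact_force: [0.5, 0.8, -0.3]
grip_width: 94.0
```

```bash
python3 - <<'E'
from h import *
from bench import state
print(state()["joint_positions"].round(2),state()["ee_pos"])
P=tool(95,30,5);a=np.radians(5);X=np.array([np.cos(a),np.sin(a),0])
g=np.array([470.,15.5,18])-57*X+[0,0,81];z=P.apply([0,0,1]);tcp=g+11*z
plan(tcp,P)
E
```

```text
[-0.44 -0.6   2.43  0.33  0.88 -2.24] [382.36110418   7.91308213 148.04488802]
shift [-0.1, 2.8, 68.9] turn [-0.4, -0.0, -0.5]
```

>>> {"method": "apply_moves", "body": {"series": [[0,2.5,15,0,0,0,1],[0,2.5,35,0,0,0,1],[0,2.5,54,0,0,0,1],[0,2.5,65,0,0,0,1],[0,2.5,69,0,0,0,1],[0,2.5,69,0,0,0,1]]}}

```text
time_s: 14.6
ee_pos: [421.1, 9.1, 92.8]
ee_rot: [0.656, 0.709, 0.19, 0.174]
contact_force: [-0.8, -0.2, -0.1]
grip_width: 94.0
```

```bash
python3 - <<'E'
from h import *
from bench import state,camera
print(state()["joint_positions"].round(2),state()["ee_pos"])
P=tool(95,30,5);a=np.radians(5);X=np.array([np.cos(a),np.sin(a),0])
g=np.array([470.,15.5,18])-57*X+[0,0,81];z=P.apply([0,0,1]);tcp=g+11*z
plan(tcp,P)
c=camera("side");t=camera("top")
out=np.zeros((600,800,3),np.uint8)
f=lambda im,x0,y0,w,h,k:cv2.resize(im[y0:y0+h,x0:x0+w],(w*k,h*k),interpolation=cv2.INTER_CUBIC)
out[:,:400]=f(c["img"],225,170,50,75,8); out[:,400:]=f(t["img"],205,180,50,75,8)
cv2.imwrite("pics/p9.png",cv2.convertScaleAbs(out,alpha=1.4))
E
```

```text
[-0.36 -0.32  2.42  0.39  0.6  -2.28] [421.12084983   9.07608834  92.75079674]
shift [2.1, -3.6, 1.7] turn [-0.1, 0.2, -0.5]
```

View pics/p9.png

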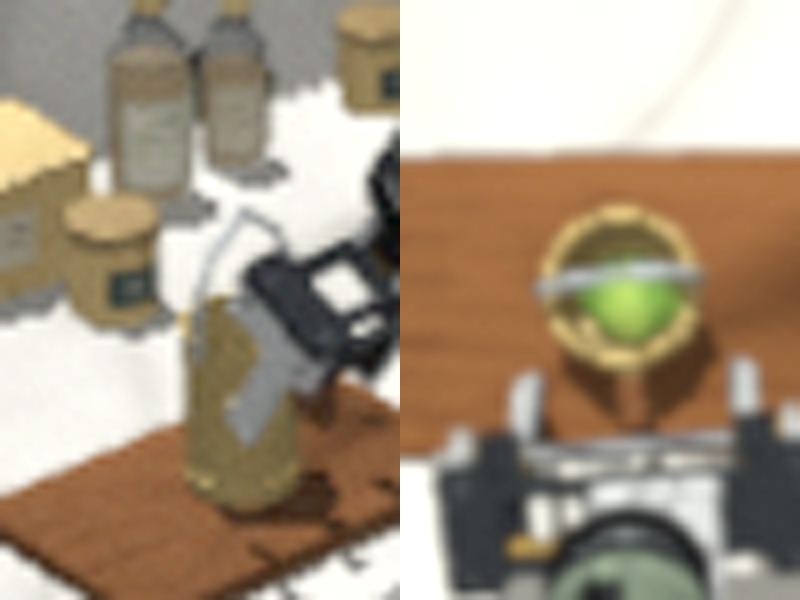

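>>> {"method": "apply_moves", "body": {"series": [[1,-1.8,1,0,0,0,1],[2,-2.5,0.5,0,0,0,1],[2,-2.5,0.5,0,0,0,0],[2,-2.5,0.5,0,0,0,0],[2,-2.5,0.5,0,0,0,0],[2,-2.5,0.5,0,0,0,0],[2,-2.5,0.5,0,0,0,0],[2,-2.5,0.5,0,0,0,0],[2,-2.5,0.5,0,0,0,0],[2,-2.5,0.5,0,0,0,0]], "grip_force": 60}}

```text
time_s: 15.7
ee_pos: [418.6, 10.3, 90.5]
ee_rot: [0.656, 0.709, 0.189, 0.174]
contact_force: [-0.4, 1.1, -0.2]
grip_width: 33.3
```

>>> {"method": "apply_moves", "body": {"series": [[0,0,0,0,0,0,0],[0,0,0,0,0,0,0],[0,0,0,0,0,0,0],[0,0,0,0,0,0,0],[0,0,0,0,0,0,0],[0,0,0,0,0,0,0]]}}

```text
time_s: 16.3
ee_pos: [418.6, 10.4, 90.5]
ee_rot: [0.656, 0.709, 0.189, 0.174]
contact_force: [-0.3, 1.0, 1.1]
grip_width: 13.2
```

```bash
python3 - <<'E'
from h import *
from bench import state
s=state();print(s["joint_positions"].round(2),s["ee_pos"],s["contact_force"])
p=s["ee_pos"];plan(p+[0,0,10],Rt.from_quat(s["ee_rot"]));plan(p+[0,0,60],Rt.from_quat(s["ee_rot"]))
z=Rt.from_quat(s["ee_rot"]).as_matrix();print(z.round(3))
E
```

```text
[-0.36 -0.33  2.43  0.39  0.6  -2.28] [418.57483923  10.38450057  90.48047931] [-0.31849601  0.98748457  1.07044667]
shift [0.0, 5.0, -8.7] turn [0.0, 0.0, 0.0]
shift [0.1, 29.9, -52.0] turn [0.0, 0.0, 0.0]
[[-0.077  0.865  0.496]
 [ 0.997  0.066  0.039]
 [ 0.001  0.498 -0.867]]
```

>>> {"method": "apply_moves", "body": {"series": [[0,1,-1.7,0,0,0,0],[0,3,-5.2,0,0,0,0],[0,6,-10.4,0,0,0,0],[0,10,-17.4,0,0,0,0],[0,15,-26,0,0,0,0],[0,20,-35,0,0,0,0],[0,25,-43,0,0,0,0],[0,28,-49,0,0,0,0],[0,30,-52,0,0,0,0],[0,30,-52,0,0,0,0]]}}

```text
time_s: 17.3
ee_pos: [419.1, 10.1, 151.3]
ee_rot: [0.656, 0.709, 0.19, 0.175]
contact_force: [1.0, -0.5, -2.8]
grip_width: 13.8
```

```bash
python3 - <<'E'
from h import *
from bench import state,camera
import pickle
f=[]
for i in range(4): c=camera("side"); f.append(state()["contact_force"])
t=camera("top");pickle.dump(c,open("side10.pkl","wb"));pickle.dump(t,open("top10.pkl","wb"))
s=state();print(s["joint_positions"].round(2),s["ee_pos"],np.mean(f,0))
out=np.zeros((600,800,3),np.uint8)
f=lambda im,x0,y0,w,h,k:cv2.resize(im[y0:y0+h,x0:x0+w],(w*k,h*k),interpolation=cv2.INTER_CUBIC)
out[:,:400]=f(c["img"],225,150,50,75,8); out[:,400:]=f(t["img"],205,180,50,75,8)
cv2.imwrite("pics/p10.png",cv2.convertScaleAbs(out,alpha=1.4))
E
```

```text
[-0.36 -0.47  2.36  0.3   0.79 -2.17] [418.24790118  10.47334899 149.77994397] [-0.21448727 -0.03727182 -2.99864652]
```

View pics/p10.png

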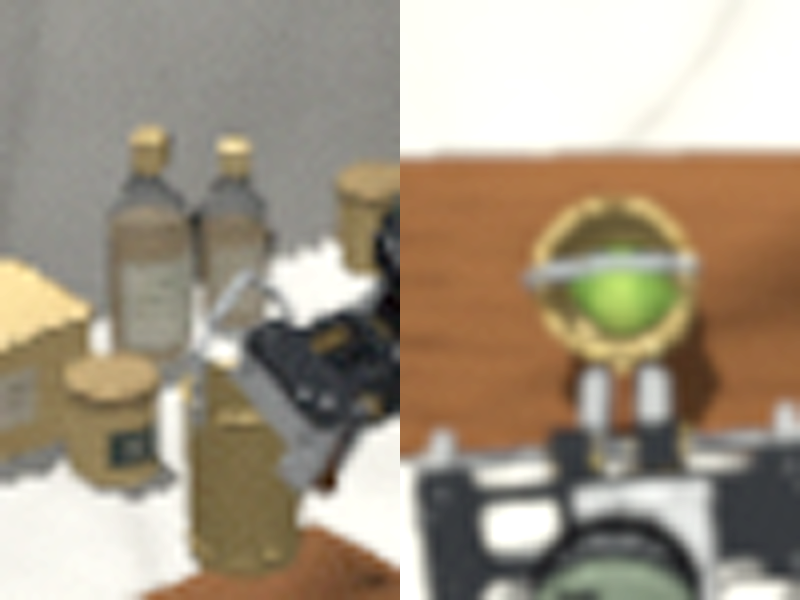

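```bash
python3 - <<'E'
from h import *
from bench import state
t=load("top10");s=load("side10")
b=np.array([470,15.5,254.4])
print((proj(s,[b,b-[0,0,177]])-[225,150])*8,(proj(t,[b])-[205,180])*8+[400,0])
st=state();r=Rt.from_quat(st["ee_rot"]); P=Rt.from_euler("z",1.5,degrees=True)*r
off=P.apply(r.inv().apply([51.4,5.1,104.5]))
seat=np.array([578,288,261.]);a=np.radians(6);X=np.array([np.cos(a),np.sin(a),0])
tg=seat-60*X+[0,0,33]-off; print(tg)
plan(tg+[0,-20,0],P);plan(tg,P)
E
```

```text
[[242.95386332 269.31755561]
 [241.01775107 544.49727487]] [[599.68922672 265.93740133]]
[467.07980221 275.2845447  189.5       ]
shift [240.4, 78.2, -0.6] turn [0.0, 0.7, -1.3]
shift [260.3, 79.5, 0.2] turn [0.0, 0.7, -1.3]
```

>>> {"method": "apply_moves", "body": {"series": [[2,2,0,0,0,0,0],[6,6,0,0,0,0,0],[13,12,0,0,0,0,0],[24,20,0,0,0.1,-0.1,0],[38,28,0,0,0.1,-0.2,0],[54,36,0,0,0.2,-0.3,0],[71,44,0,0,0.2,-0.4,0],[89,50,0,0,0.3,-0.5,0],[107,56,0,0,0.3,-0.6,0],[125,61,0,0,0.4,-0.7,0]]}}

```text
time_s: 18.55
ee_pos: [462.1, 140.6, 181.3]
ee_rot: [0.651, 0.714, 0.191, 0.173]
contact_force: [-0.2, -0.5, -3.1]
grip_width: 13.4
```

>>> {"method": "apply_moves", "body": {"series": [[18,4,0,0,0,-0.1,0],[36,8,0,0,0.1,-0.2,0],[54,11,0,0,0.1,-0.3,0],[71,13,0,0,0.2,-0.4,0],[87,15,0,0,0.2,-0.4,0],[101,16.5,0,0,0.3,-0.5,0],[112,17.5,0,0,0.3,-0.6,0],[120,18,0,0,0.3,-0.6,0],[125,18,0,0,0.3,-0.6,0],[125,18,0,0,0.3,-0.6,0]]}}

```text
time_s: 19.55
ee_pos: [465.8, 265.6, 189.9]
ee_rot: [0.647, 0.718, 0.191, 0.172]
contact_force: [0.5, 0.1, -2.5]
grip_width: 13.6
```

```bash
python3 - <<'E'
from h import *
from bench import state,camera
import pickle
c=camera("side");t=camera("top");pickle.dump(c,open("side11.pkl","wb"));pickle.dump(t,open("top11.pkl","wb"))
s=state();print(s["joint_positions"].round(2),s["ee_pos"],s["contact_force"])
r=Rt.from_quat(s["ee_rot"]); print(r.as_matrix().round(3))
off=np.array([51.4,5.1,104.5]);b=s["ee_pos"]+off
seat=np.array([578,288,261.])
print(b,(proj(c,[b,seat])-[150,135])*8,(proj(t,[b,seat])-[145,165])*8+[400,0])
out=np.zeros((600,800,3),np.uint8)
f=lambda im,x0,y0,w,h,k:cv2.resize(im[y0:y0+h,x0:x0+w],(w*k,h*k),interpolation=cv2.INTER_CUBIC)
out[:,:400]=f(c["img"],150,165,50,75,8)[:,:400]; out[:,400:]=f(t["img"],145,165,50,75,8)
cv2.imwrite("pics/p11.png",cv2.convertScaleAbs(out,alpha=1.4))
E
```

```text
[ 0.47 -0.13  2.04 -0.26  0.76 -1.06] [465.79996353 264.75174017 189.86226445] [-0.76513499 -1.54557889 -3.08107203]
[[-0.103  0.863  0.495]
 [ 0.995  0.089  0.051]
 [ 0.     0.497 -0.868]]
[517.19996353 269.85174017 294.36226445] [[413.2055042  421.21696381]
 [323.81251463 448.8044896 ]] [[489.46371464 271.60758141]
 [473.47594884 146.06113806]]
```

View pics/p11.png

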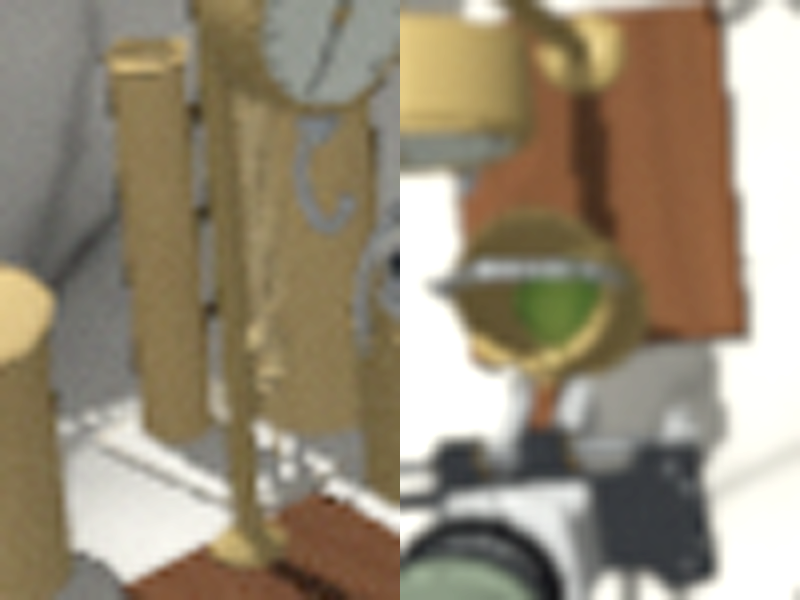

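```bash
python3 - <<'E'
from h import *
c=load("side11");t=load("top11")
im=c["img"].astype(int)
def asc(im,u0,u1,v0,v1):
    for v in range(v0,v1): print(v,' '.join("%4d"%(im[v,u,0]-im[v,u,2]) for u in range(u0,u1)))
print("side cols 190..216");asc(im,190,217,178,208)
T=lambda u,v:(145+(u-400)/8,165+v/8)
print("ends",atz(t,*T(430,287),225),atz(t,*T(628,276),225),"rim",atz(t,*T(555,292),223))
E
```

```text
side cols 190..216
178  -27  -29  -32  -37  -34  -36  -14   -6   -5   -5   -4   -6   -5   -5   -5   -5   -5   -6   -5   -5   -5   -5   -5   -5   -5   -4   -4
179  -14  -10  -23  -36  -40  -37  -14   -4   -5   -4   -6   -4   -5   -4   -5   -6   -6   -3   -6   -4   -3   -5   -4   -4   -4   -5   -5
180    4    0  -20  -36  -38  -37  -16   -5   -5   -5   -4   -4   -5   -4   -4   -5   -4   -3   -4   -4   -5   -5   -4   -3   -4   -4   -4
181    4  -12  -32  -39  -39  -34  -27   -6   -5   -4   -5   -5   -6   -5   -5   -4   -6   -6   -4   -6   -5   -5   -5   -6   -5   -3   -2
182   -8  -27  -39  -38  -39  -35  -28   -5   -4   -4   -5   -5   -5   -4   -4   -4   -5   -5   -6   -5   -5   -5   -4   -5   -7   -7   -2
183  -34  -41  -39  -39  -37  -37  -29   -8   -5   -5   -6   -3   -5   -5   -5   -5   -5   -5   -5   -4   -5   -4   -6   -4   -6   -1    2
184  -41  -42  -40  -40  -37  -36  -29   -8   -4   -4   -3   -5   -5   -3   -5   -4   -5   -4   -6   -5   -4   -4   -5   -5   -4   -3   -5
185  -42  -42  -39  -41  -39  -37  -30  -10   -5   -4   -4   -5   -4   -4   -3   -5   -7   -4   -6   -6   -5
[... 2457 characters left out ...]
    1    5    5    4    5    3    5    3    2    4    5    5    6   -1   -4
204  -40  -41  -40  -38  -11   -4  -25  -34  -27  -11   -1    1    2    3    5    2    6    6    7    7    7    5    7    1    2  -15  -20
205  -40  -41  -41  -44  -16   -4  -20  -34  -36  -28   -7    1    0    2    3    4    4    4    4    3    7    6    5    6    0  -11  -32
206  -41  -43  -38  -40  -17   -6  -20  -34  -36  -40  -22   -4    1    1    1    4    2    3    3    5    6    6    3    4    3    5  -20
207  -41  -41  -40  -39  -19  -14  -29  -38  -36  -41  -38  -18    0    1    2    1    2    6    3    5    5    4    2    2    2    0  -20
ends [518.6 315.6 225. ] [523.4 225.  225. ] rim [516.3 258.7 223. ]
```

>>> {"method": "apply_moves", "body": {"series": [[4,1,0.5,0,0,0,0],[9,2,1,0,0,0,0],[10.8,4,2.2,0,0,0,0],[10.8,9,5.1,0,0,0,0],[10.9,16,9.2,0,0,0,0],[11,24,13.8,0,0,0,0],[11,32,18.4,0,0,0,0],[11.1,40,23,0,0,0,0],[11.2,46,26.4,0,0,0,0],[11.2,50,28.7,0,0,0,0]]}}

```text
time_s: 20.65
ee_pos: [523.0, 281.9, 190.1]
ee_rot: [0.647, 0.717, 0.191, 0.172]
contact_force: [0.2, -0.7, -3.6]
grip_width: 13.8
```

>>> {"method": "apply_moves", "body": {"series": [[0,2,1.2,0,0,0,0],[0,3.3,1.9,0,0,0,0],[0,3.3,1.9,0,0,0,0],[0,3.3,1.9,0,0,0,0]]}}

```text
time_s: 21.05
ee_pos: [525.7, 282.3, 190.0]
ee_rot: [0.647, 0.718, 0.191, 0.172]
contact_force: [1.3, 0.9, -2.9]
grip_width: 13.7
```

```bash
python3 - <<'E'
from h import *
from bench import state,camera
import pickle
f=[]
for i in range(6): c=camera("side"); f.append(state()["contact_force"])
pickle.dump(c,open("side12.pkl","wb"))
s=state();print(s["ee_pos"],np.mean(f,0),s["ee_pos"]+[51.4,5.1,104.5])
b=s["ee_pos"]+[51.4,5.1,104.5]
print(proj(c,[b,[578,287,261]]))
im=c["img"].astype(int)
print("     ",list(range(184,201)))
for v in range(177,200): print(v,' '.join("%4d"%(im[v,u,0]-im[v,u,2]) for u in range(184,201)))
E
```

```text
[525.83928566 282.3618562  190.14061817] [ 0.04529625 -0.07785958 -2.98125177] [577.23928566 287.4618562  294.64061817]
[[190.22348482 184.01092339]
 [190.6750978  191.0355288 ]]
      [184, 185, 186, 187, 188, 189, 190, 191, 192, 193, 194, 195, 196, 197, 198, 199, 200]
177  -35  -36  -27  -13   -8   -9   -9   -8   -7  -16  -31  -36  -14   -5   -4   -3   -6
178  -38  -37  -39  -37  -32  -30  -27  -30  -35  -39  -37  -37  -14   -6   -5   -5   -4
179  -39  -42  -35  -23  -18  -17  -16   -8  -24  -36  -39  -35  -15   -4   -5   -5   -4
180  -38  -43  -32  -10    3    4    5    0  -20  -37  -37  -37  -17   -5   -4   -5   -6
181  -40  -42  -39  -20    0    3    3  -14  -35  -36  -38  -36  -30   -7   -5   -6   -5
182  -41  -43  -40  -19   -2   -3   -7  -26  -39  -39  -38  -37  -29   -7   -6   -4   -6
183  -41  -42  -38  -10   -9  -21  -28  -40  -40  -38  -40  -39  -31   -7   -5   -4   -4
184  -41  -42  -34   -9  -14  -16  -14  -23  -34  -40  -39  -38  -32  -10   -5   -5   -5
185  -39  -44  -27   -6   -6   -5   -3   -7  -13  -24  -33  -36  -32  -11   -6   -5   -5
186  -41  -43  -25   -3   -1
[... 517 characters left out ...]
-8  -22  -12    4    6    4    5    7    5    6    8   -6  -15  -24  -32  -31
193   -6   -9  -17   -2    4    6    6    5    4    6    6   -2  -24  -36  -40  -40  -31
194   -1   -4   -6    1    5    6    6    7    5    5    7   -6  -29  -41  -33   -9    1
195   -6  -19  -10    1    3    5    4    5    6    5    3    5   -3  -13   -8    4    2
196   -6  -21   -8    3    2    3    4    6    8    5    5    6    7    3    4    6    4
197   -7  -14   -5    3    4    3    2    5    9    8    5    7    3    4    3    1    4
198   -8  -23   -9   -1    2   -1    0    6    6    5    7    7    8    5    7    3    7
199   -8  -29  -18   -3    4    2    3    2    5    4    5    3    4    4    5    7    5
```

>>> {"method": "apply_moves", "body": {"series": [[0,-0.5,0.9,0,0,0,0],[0,-2,3.5,0,0,0,0],[0,-4,7,0,0,0,0],[0,-6,10.5,0,0,0,0],[0,-8,14,0,0,0,0],[0,-9.5,16.6,0,0,0,0],[0,-10.5,18.3,0,0,0,0],[0,-11.5,20,0,0,0,0],[0,-12,21,0,0,0,0],[0,-12,21,0,0,0,0]]}}

```text
time_s: 22.35
ee_pos: [525.9, 282.3, 165.8]
ee_rot: [0.647, 0.718, 0.191, 0.172]
contact_force: [-0.1, -1.6, -3.5]
grip_width: 13.6
```

>>> {"method": "apply_moves", "body": {"series": [[0,-0.7,1.2,0,0,0,0],[0,-1.5,2.6,0,0,0,0],[0,-2.5,4.3,0,0,0,0],[0,-3.5,6.1,0,0,0,0],[0,-4.5,7.8,0,0,0,0],[0,-5.5,9.6,0,0,0,0],[0,-6.5,11.3,0,0,0,0],[0,-7.5,13,0,0,0,0],[0,-7.5,13,0,0,0,0],[0,-7.5,13,0,0,0,0]]}}

```text
time_s: 23.35
ee_pos: [526.1, 282.5, 151.0]
ee_rot: [0.647, 0.718, 0.192, 0.172]
contact_force: [-0.6, 0.4, -0.7]
grip_width: 13.5
```

```bash
cat > m.py <<'E'
from h import *
from bench import state,camera
f=[];q=[]
for i in range(8): c=camera("side"); s=state(); f.append(s["contact_force"]);q.append(s["ft_torque"])
print(s["ee_pos"].round(1),np.mean(f,0).round(2),np.mean(q,0).round(3),s["ee_pos"]+[51.4,5.1,104.5])
import pickle;pickle.dump(c,open("last.pkl","wb"))
E
python3 m.py
```

```text
[526.  282.4 151. ] [-0.62  0.28 -1.78] [0.048 0.381 0.096] [577.41024197 287.50164083 255.49311707]
```

>>> {"method": "apply_moves", "body": {"series": [[0,-0.5,0.9,0,0,0,0],[0,-1.2,2.1,0,0,0,0],[0,-2,3.5,0,0,0,0],[0,-2.8,4.9,0,0,0,0],[0,-3.6,6.3,0,0,0,0],[0,-4.4,7.7,0,0,0,0],[0,-5.2,9.1,0,0,0,0],[0,-6,10.4,0,0,0,0],[0,-6,10.4,0,0,0,0],[0,-6,10.4,0,0,0,0]]}}

```text
time_s: 24.75
ee_pos: [526.1, 282.4, 139.1]
ee_rot: [0.647, 0.717, 0.192, 0.172]
contact_force: [0.5, 0.5, -1.6]
grip_width: 13.8
```

```bash
python3 m.py
```

```text
[526.  282.4 139. ] [-0.04  0.65 -0.73] [0.08  0.177 0.108] [577.42195414 287.48893284 243.52210107]
```

>>> {"method": "apply_moves", "body": {"series": [[0,-0.5,0.9,0,0,0,0],[0,-1,1.7,0,0,0,0],[0,-1.6,2.8,0,0,0,0],[0,-2.3,4,0,0,0,0],[0,-3,5.2,0,0,0,0],[0,-3,5.2,0,0,0,0],[0,-3,5.2,0,0,0,0]]}}

```text
time_s: 25.85
ee_pos: [526.0, 282.4, 132.9]
ee_rot: [0.647, 0.718, 0.191, 0.172]
contact_force: [0.2, -0.3, -0.6]
grip_width: 13.7
```

```bash
python3 m.py; python3 m.py
```

```text
[526.  282.4 133. ] [-0.3   0.81 -0.05] [0.105 0.11  0.134] [577.366824   287.49213749 237.47668883]
[525.9 282.4 132.9] [-0.16  1.11 -0.07] [0.114 0.115 0.145] [577.34796991 287.47284534 237.41030186]
```

>>> {"method": "apply_moves", "body": {"series": [[0.6,0,0,0,0,0,0],[1.2,0,0,0,0,0,0],[1.8,0,0,0,0,0,0],[2.4,0,0,0,0,0,0],[3,0,0,0,0,0,0],[3,0,0,0,0,0,0],[3,0,0,0,0,0,0]]}}

```text
time_s: 27.35
ee_pos: [525.5, 284.8, 132.6]
ee_rot: [0.648, 0.717, 0.191, 0.172]
contact_force: [0.1, -3.4, -0.5]
grip_width: 13.3
```

```bash
python3 m.py; python3 m.py
```

```text
[525.5 285.1 132.8] [ 0.23 -3.77 -0.01] [-0.21   0.104 -0.519] [576.93471744 290.21230473 237.28737986]
[525.5 285.2 132.8] [ 0.1  -4.08 -0.09] [-0.249  0.096 -0.622] [576.92649194 290.33388058 237.2999765 ]
```

>>> {"method": "apply_moves", "body": {"series": [[-0.6,0,0,0,0,0,0],[-1.2,0,0,0,0,0,0],[-1.8,0,0,0,0,0,0],[-2.3,0,0,0,0,0,0],[-2.3,0,0,0,0,0,0],[-2.3,0,0,0,0,0,0]]}}

```text
time_s: 28.75
ee_pos: [525.9, 283.6, 133.1]
ee_rot: [0.647, 0.718, 0.192, 0.172]
contact_force: [-0.8, 0.2, -0.1]
grip_width: 13.3
```

```bash
python3 m.py; python3 - <<'E'
from h import *
c=load("last")
out=cv2.resize(c["img"][130:230,150:250],(600,600),interpolation=cv2.INTER_CUBIC)
cv2.imwrite("pics/p12.png",cv2.convertScaleAbs(out,alpha=1.4))
im=c["img"].astype(int)
print(proj(c,[[578,287,232]]))
for v in range(180,206): print(v,' '.join("%4d"%(im[v,u,0]-im[v,u,2]) for u in range(182,202)))
E
```

```text
[525.9 283.3 133. ] [-1.21  2.23 -0.13] [0.185 0.203 0.322] [577.30625473 288.41327472 237.50818071]
[[191.06328099 197.0787378 ]]
180  -39  -38  -39  -42  -31   -9    3    6    5    1  -22  -37  -38  -37  -17   -6   -4   -4   -7   -5
181  -39  -38  -39  -41  -41  -25  -11    1   -1  -17  -34  -38  -39  -36  -28   -6   -4   -4   -3   -6
182  -37  -39  -40  -41  -43  -43  -32   -7  -12  -38  -41  -39  -37  -38  -31   -5   -5   -6   -5   -5
183  -35  -38  -39  -42  -43  -43  -36  -11  -10  -35  -41  -40  -38  -37  -30   -6   -4   -4   -5   -6
184  -34  -36  -42  -41  -39  -42  -36   -9   -7  -31  -43  -41  -40  -37  -36   -9   -4   -6   -5   -4
185  -36  -37  -42  -45  -42  -41  -34   -8   -6  -28  -42  -42  -40  -38  -30  -10   -6   -5   -4   -3
186  -34  -37  -41  -42  -43  -39  -24   -3    0  -19  -37  -39  -39  -38  -33  -11   -6   -6   -5   -4
187  -34  -37  -41  -43  -45  -33   -7    1    0  -13  -33  -39  -40  -37  -36  -13   -5   -5   -5   -4
188  -35  -38  -40  -43  -43  -19   -3  -10  -19  -27  -39  -40  -40  -35  -36  -13   -5   -6   -5   -7
189  -38  -39  -40  -42  -38  -13
[... 1034 characters left out ...]
1  -28   -8   -7  -17  -13  -17  -21  -17   -3  -11  -21   -6   -5   -4   -4
200  -37  -35  -38  -39  -34   -9   -2  -17  -38  -42  -42  -41  -42  -17   -4   -4   -7   -5   -4   -4
201  -38  -32  -36  -38  -17   -4  -14  -39  -40  -41  -41  -38  -37  -35  -12   -2   -3   -5   -3   -3
202  -36  -36  -39  -26   -6   -8  -34  -42  -41  -35  -36  -37  -41  -38  -25   -2   -1   -1    4    5
203  -38  -40  -39  -10   -6  -31  -38  -34  -22  -10  -15  -29  -32  -29  -16    1    6    4    2   -3
204  -36  -37  -24   -1  -10  -34  -26   -3    7    5    6    0   -8   -3    5    4   -1  -17  -26  -27
205  -41  -38   -9    1  -16  -25    0    6    6    5    7    6    3    3   -3  -18  -28  -39  -41  -40
```

>>> {"method": "apply_moves", "body": {"series": [[0.3,0,0,0,0,0,0],[0.6,0,0,0,0,0,0],[0.7,-0.3,-0.1,0,0,0,0],[0.7,-0.5,-0.3,0,0,0,0],[0.7,-0.5,-0.3,0,0,0,0]]}}

```text
time_s: 29.65
ee_pos: [525.6, 283.7, 133.3]
ee_rot: [0.647, 0.717, 0.192, 0.173]
contact_force: [0.6, 1.2, -1.2]
grip_width: 13.6
```

```bash
python3 m.py
```

```text
[525.4 283.7 133.1] [ 1.29  1.26 -0.28] [0.129 0.02  0.179] [576.8463596  288.80992214 237.63107289]
```

>>> {"method": "apply_moves", "body": {"series": [[0.2,0.1,0.4,0,0,0,0],[0.4,-0.2,1.2,0,0,0,0],[0.4,-0.6,2,0,0,0,0],[0.4,-0.6,2,0,0,0,0]], "grip_force": 20}}

```text
time_s: 30.45
ee_pos: [525.3, 284.0, 130.4]
ee_rot: [0.647, 0.718, 0.191, 0.172]
contact_force: [0.7, 2.2, 0.1]
grip_width: 13.7
```

```bash
python3 m.py
```

```text
[525.4 284.1 130.7] [-0.54  0.59  0.08] [0.086 0.116 0.112] [576.81689081 289.16637306 235.23476534]
```

>>> {"method": "apply_moves", "body": {"series": [[0,0,0,0,0,0,0],[0,0,0,0,0,0,0],[0,0,0,0,0,0,0],[0,0,0,0,0,0,0],[0,0,0,0,0,0,0]], "grip_force": 3}}

```text
time_s: 31.35
ee_pos: [525.6, 284.1, 130.8]
ee_rot: [0.647, 0.718, 0.191, 0.172]
contact_force: [-0.2, -0.1, -0.5]
grip_width: 13.9
```

```bash
python3 m.py
```

```text
[525.6 284.1 130.9] [-0.74  0.21  0.2 ] [0.08  0.111 0.04 ] [577.01916222 289.22403694 235.35212561]
```

>>> {"method": "apply_moves", "body": {"series": [[0,0,0,0,0,0,0.2],[0,0,0,0,0,0,0.25],[0,0,0,0,0,0,0.5],[0,0,0,0,0,0,0.5],[0,0,0,0,0,0,0.5],[0,0,0,0,0,0,0.5],[0,0,0,0,0,0,0.5]]}}

```text
time_s: 32.45
ee_pos: [525.6, 284.1, 130.9]
ee_rot: [0.647, 0.718, 0.191, 0.172]
contact_force: [0.0, -0.1, -0.2]
grip_width: 46.8
```

```bash
python3 m.py; python3 -c "
from bench import state; print(state()['grip_width'])"
```

```text
[525.6 284.1 130.9] [-0.3  -0.21 -0.  ] [0.055 0.098 0.01 ] [577.03181718 289.21098402 235.37271873]
47.0008169303819
```

>>> {"method": "apply_moves", "body": {"series": [[0,0,-5,0,0,0,0.5],[0,0,-15,0,0,0,0.5],[0,0,-30,0,0,0,0.5],[0,0,-55,0,0,0,0.5],[0,-20,-85,0,0,0,0.5],[0,-50,-110,0,0,0,0.5],[0,-70,-130,0,0,0,0.5],[0,-80,-140,0,0,0,0.5],[0,-80,-140,0,0,0,0.5],[0,-80,-140,0,0,0,0.5]]}}

```text
time_s: 33.85
ee_pos: [387.6, 270.2, 213.5]
ee_rot: [0.647, 0.717, 0.192, 0.173]
contact_force: [-0.1, -0.2, 0.7]
grip_width: 47.2
```

>>> {"method": "apply_moves", "body": {"series": [[0,0,0,0,0,0,0.5],[0,0,0,0,0,0,0.5],[0,0,0,0,0,0,0.5],[0,0,0,0,0,0,0.5],[0,0,0,0,0,0,0.5],[0,0,0,0,0,0,0.5],[0,0,0,0,0,0,0.5],[0,0,0,0,0,0,0.5],[0,0,0,0,0,0,0.5],[0,0,0,0,0,0,0.5]]}}

```text
time_s: 34.85
ee_pos: [387.3, 269.8, 212.5]
ee_rot: [0.647, 0.718, 0.191, 0.172]
contact_force: [0.4, -0.1, -0.3]
grip_width: 46.8
```

```bash
python3 m.py; python3 - <<'E'
from h import *
from bench import camera,state
c0=load("last");t=camera("top")
m=[]
for i in range(12):
    c=camera("side"); m.append(c["img"][170:240,165:225].astype(float))
print("max px change over 0.6 s",[round(float(cv2.GaussianBlur(abs(a-m[0]),(0,0),1).max()),1) for a in m], state()["time_s"])
out=np.zeros((600,800,3),np.uint8)
out[:,:400]=cv2.resize(c["img"][155:230,165:215],(400,600),interpolation=cv2.INTER_CUBIC)
out[:300,400:]=cv2.resize(t["img"][165:225,140:220],(400,300),interpolation=cv2.INTER_CUBIC)
out[300:,400:]=cv2.resize(t["img"][165:255,255:375],(400,300),interpolation=cv2.INTER_CUBIC)
cv2.imwrite("pics/p12.png",cv2.convertScaleAbs(out,alpha=1.4))
E
```

```text
[387.3 269.8 212.5] [0.19 0.11 0.08] [0.051 0.104 0.002] [438.70293268 274.89160109 316.99534369]
max px change over 0.6 s [0.0, 4.7, 6.2, 5.7, 5.2, 5.2, 5.2, 6.0, 5.2, 5.6, 6.6, 4.3] 35.9
```

View pics/p12.png

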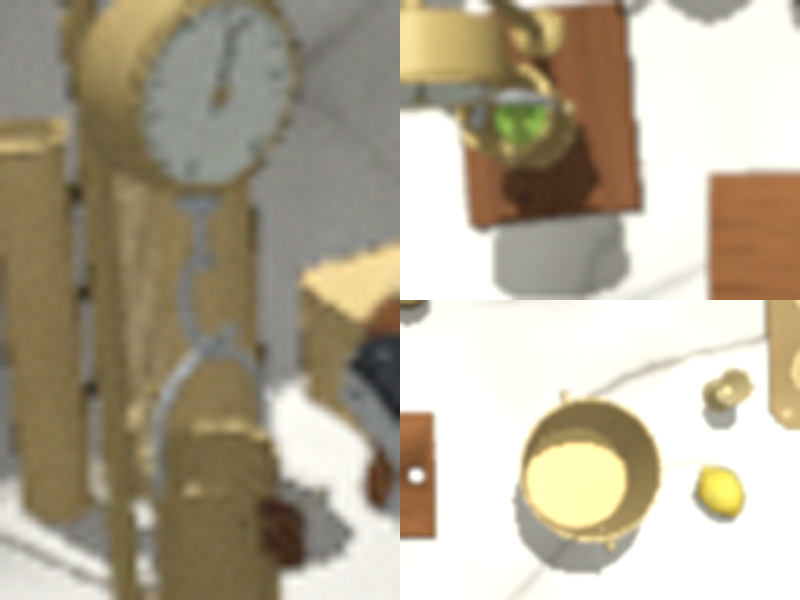

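```bash
python3 -c "
from bench import *
print(hand_in())"
```

```text
the job is handed in; nothing more can be done
None
```

The pail is hanging by its bail on the scale hook with the lime in it, and I handed the job in at about 36 s of the 72 s allowed.

I lifted the pail out of the ice bucket by the bail and stood it on the walnut board. I then let go and took it again by the wooden grip. From there I brought the bail in over the hook tip and lowered it slowly with the hook. I let go only when the vertical force at the wrist was about 0 N; the pail had weighed about 3 N in the gripper.

**Last checks:**
- **Hook and pail:** the final picture shows the bail peak in the hook's seat and the lime inside. The pail looks upright and the needle has turned about half the dial. Just before I let go, the hook was dipped about 26 to 29 mm (from its pixel drop and the load), well short of the stop.
- **Stillness:** a 0.6 s series of side pictures showed only noise.
- **Robot:** the arm is clear, with wrist force about 0.
- **Other things:** the ice bucket and jigger are upright. The tumbler, pepper mill and tin were outside the final crop. The mill and tin stood upright in earlier pictures, and I did not move near any of the three after that.

**Disagreements along the way:**
- In the top picture the board measured about 155 x 264 mm, with its long side running across, not away from the robot as described. I put the pail down near its centre, which is valid either way round.
- The bail sat about 5 mm lower than I had calculated when it met the hook.
- There was a sideways force of 1 to 4 N at the hook. I trimmed it to under 1 N before letting go.

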